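# Short and open correction of cordless measuring tweezers

### The job

Zero the cordless measuring tweezers for the next batch of big capacitors: pick them up, and a few centimetres above the bench, held level, squeeze the black finger flats until the tips are fully together, for two seconds (the short reading). Then let the arms spring apart to the 10 mm gap of the white-framed pair of gold lands on the blue footprint gauge and hold the two tips within a centimetre above the facing edges of those lands, not touching the board, dead still for at least three seconds (the open reading). Finish still holding them there at that gap, nothing put down, with the gauge not pushed about and the other things on the bench left alone.

Things in the scene. Friction and masses are not known exactly. Their poses are not given: they have to be found in the camera images.
- tweezers: Cordless measuring tweezers lying flat, 180 mm long, 0.08 kg: grey case with a display at the tail (x = -120 to -70 mm, 34 wide, 17 mm tall), two black spring arms, gold tips. Frame: x along the tool to the tips, y left, z up; origin at the underside on the centre line, under the middle of the finger flats. Arms turn together about upright pins at x = -85, y = +-9 mm, symmetric about the x axis
- grip (a point): between the finger flats: (0, 0, 7) mm in the tweezers frame. The flats are the arms' outer faces, x = -32 to 28 mm, z = 0 to 14 mm; squeeze them along y. Balance point x = -25 mm. Width over them at x = 0: 39.5 mm free, 24 mm with the tips shut; 30 mm at the 10 mm tip gap (they are then parallel: 30 mm all along). Squeeze needed there: 3 N to begin, 8 N at the 10 mm gap, 11 N to shut the tips
- tweezers_arm_l (a joint): turn of the left arm (rad; the right arm turns the same): 0 = sprung fully open, tip gap 26 mm; 0.0552 = gap 10 mm; 0.0897 = tips shut. In between, the gap is 26 mm - 290 mm x value
- tip_l (a point): inner face of the left (+y) gold tip at its very end; in the tweezers frame at x = 60 mm, z = 5 mm, and y = half the tip gap. The blade reaches 2 mm below and 2 mm above this point
- tip_r (a point): the same on the right (-y) gold tip
- tail (a point): underside of the rear end of the tweezers' case, x = -120 mm in the tweezers frame
- gauge: blue footprint gauge: bare circuit board on four standoffs, 66 (x) x 124 (y) mm, top 12 mm above its underside, 0.12 kg, loose. Three pairs of flat gold lands, at x = -13 mm, each gap running along y: gap 10 mm in a thick white frame 30 mm square at y = +33 mm; unframed gaps of 5 mm (y = -6 mm) and 16 mm (y = -40 mm). Origin: centre of the underside, z up
- land_l (a point): middle of the inner edge of the framed land on the +y side, on the board's top: (-13, 38, 12) mm in the gauge frame
- land_r (a point): middle of the inner edge of the other framed land: (-13, 28, 12) mm in the gauge frame; 10 mm from land_l
- esd_tray: bystander: black open tray of capacitors, 75 x 100 x 20 mm; origin under its centre
- loupe: bystander: black stand magnifier, 42 mm across, 40 mm tall; origin under its centre
- marker_pen: bystander: black and white marker pen lying flat, 135 mm long, 17 mm thick, long axis y; origin under its centre
- eraser: bystander: white eraser in a blue sleeve, 23 x 50 x 12 mm; origin under its centre

How it is judged (in metres and radians):
On the way, in this order (a step that is already met when the one before it is completed fails the run):
1. the tweezers are held clear of the bench with the tips squeezed together (gap under 2 mm) for 1.8 s (distance between tip_l and tip_r between -1 and 0.002 m and height (world z) of tweezers above 0.02 m and contact force between tweezers and the fingers above 1.5 N and height (world z) of tail above 0.006 m and angle between tweezers's own z axis and vertical below 0.2 rad), for 1.8 s.
2. the tips are held 2 to 15 mm above the framed lands, each within 5 mm of its own land's inner edge, gap 10 mm +-2.5 mm, without touching the board, for two seconds (distance between tip_l and tip_r between 0.0075 and 0.0125 m and ((horizontal distance between tip_l and land_l below 0.005 m and horizontal distance between tip_r and land_r below 0.005 m) or (horizontal distance between tip_l and land_r below 0.005 m and horizontal distance between tip_r and land_l below 0.005 m)) and z of tip_l in the frame of gauge between 0.014 and 0.027 m and z of tip_r in the frame of gauge between 0.014 and 0.027 m and contact force between tweezers and gauge below 0.2 N and linear speed of tweezers below 0.03 m/s and contact force between tweezers and the fingers above 1.5 N and height (world z) of tail above 0.006 m and angle between tweezers's own z axis and vertical below 0.2 rad), for 2 s.
At the end, for the whole second after the job is handed in: Gripper still holds the tweezers, at rest, tilt under 0.2 rad, tail over 6 mm up; tip gap 7.5 to 12.5 mm; each tip within 5 mm horizontally of its own framed land's inner edge (either way round); tip points 2 to 15 mm above the board's top; no contact with the board (all of step 2); the arm keeps its last pose, push and grip.
It fails at once if a bystander is moved more than 20 mm (distance of any of esd_tray, loupe, marker_pen, eraser from where it was at the start of the episode above 0.02 m).
It fails at once if the gauge is pushed more than 10 mm (distance of gauge from where it was at the start of the episode above 0.01 m).
It also fails if it takes over 51 s, if anything falls off the work surface, if the arm or the gripper's body presses on something with over 40 N, if the wrist force passes 120 N, or if a joint passes its speed limit or range.

### The arm

A 6-joint arm with a two-finger parallel gripper is mounted at the origin on a cart in front of the work surface, level with it; the furniture and walls round the work are solid. World frame = base frame: x ahead of the robot, y to its left, z up, the work surface at z = 0. Lengths are in m, angles in degrees, forces in N, time in s.
With the tool pointing down it reaches from about 0.35 to 0.875 m from the base axis. Payload 4.2 kg.
Tool frame: the origin (TCP) lies midway between the tips of the shut fingers; the grasp point (between the pads) lies 19 mm behind it; z points along the fingers, y is the line along which they close (so a half turn about z gives the same grasp; the last joint's range is limited). The gripper opens to 87 mm and grips with 3 to 60 N. Pads are 19 mm wide; open, the fingers measure 117 mm over their backs; the gripper's body (75 mm by 190 mm) begins 51 mm behind the grasp point.
Start: joints at [85.176, 22.042, 0.453, 0, -68.411, -14.817], TCP at [0.21, 0.589, 0.223] pointing down, gripper open.
Joint ranges: [-179.83, 179.83], [-69.29, 118.12], [-61.27, 80.66], [-181.25, 117.63], [-171.15, -9.14], [-177.46, 177.46]. Speed limits (degrees/s): [159.86, 159.86, 180, 180, 180, 180].

### API

Orientations are given as a 3x3 rotation matrix whose columns are the frame's x, y, z axes.
In Python, from station import r, imaging, status gives the robot as it stands (r), with the cameras (imaging) and the readings (status).
- The arm moves only by the shell command python3 steer.py 'ROWS'. ROWS is a JSON list of rows, 1 to 8 of them, each of 7 numbers: the opening from 0.0 (shut) to 1.0 (fully open), then dx, dy, dz in m, then a rotation vector rx, ry, rz in degrees; each row is the pose to reach, as a shift and turn from the pose commanded when the command began, along the tool's axes at that moment; what a row does not reach only later rows make up. A row lasts 1/10 s, in which the tool goes at most 0.05 m and 8.59 degrees, less where a joint would pass 70% of its speed; a pose out of reach is approached as far as the arm can. The fingers move at their own pace and stop on an object; the grip force is fixed at half the most. Time passes only in rows, so rows that do not move let the fingers close. It prints the time, the measured TCP pose, the force, the opening and the grip force at its end.
- status.sense(): the state, without advancing time (a new reading comes with each control period).
- imaging.capture(name): name is "side" or "top" or "wrist"; returns a dict with "pixels" (420x560x3 uint8, red, green, blue), "z_map" (420x560 float32, m along the optical axis (not along the pixel's ray), 0 where there is no reading), "K" (3x3 intrinsics, pixels), "world_from_camera" (4x4, takes a point from camera to world coordinates). Camera axes: x right, y up, looking along -z (the intrinsics and any distortion apply to the point x, -y, -z); pixel columns grow to the right and rows downward; lengths in m; the calibration is good to about 2 mm. A picture is of the moment at which its call begins.
- r.finish_job(): hands the job in; it is judged then, once.
The state is a dict: "time_s": time; "joints": joint angles; "joint_velocities": joint speeds; "effort": joint torques, N m; "tcp_pos": TCP position; "ee_rot": TCP orientation; "wrist_force": force on the tool from outside, world axes, zero at the start; "moment": the same for the moment, N m; "gripper_width": opening from 0.0 (shut) to 1.0 (fully open); "gripper_force": force on a finger pad.
Only numpy, scipy, OpenCV 4.12 (cv2) and the standard library are available. Lean on these libraries where they do the work, as an engineer would, in place of code of your own. Each camera call takes 0.05 s, during which the arm holds its last target. There are 200 camera calls.

## Working session

There is one attempt and no reset: what is moved stays moved. The work goes in short steps, Python scripts to look and compute and a shell command to move; the robot and the scene stay as the last step left them, time stands still between calls to the robot, and variables do not carry over. Pictures are saved under pics/ and viewed, at most 10 in all, crops included, and the job is handed in when it is done.

```bash
ls; mkdir -p pics
python3 - <<'E'
from station import r, imaging, status
import cv2,numpy as np,pickle
s=status.sense();print(s)
d={}
for n in("top","side"):
    c=imaging.capture(n);d[n]=c
    cv2.imwrite(f"pics/{n}0.png",c["pixels"][:,:,::-1])
    print(n,c["K"].tolist(),np.round(c["world_from_camera"],3).tolist(), [k for k in c])
pickle.dump(d,open("d0.pkl","wb"))
E
```

```text
pics
station.py
steer.py
{'time_s': 0.0, 'joints': array([ 8.51750240e+01,  2.20896958e+01,  3.79503152e-01, -2.93195271e-02,
       -6.84105316e+01, -1.48169497e+01]), 'joint_velocities': array([-0.03460351,  0.086161  , -0.0566437 , -0.08615862,  0.03804494,
        0.02769098]), 'effort': array([-3.48071053e-04, -3.90656984e+01,  1.87403280e+01,  4.21979517e+00,
        1.10317388e-02, -1.98970829e-04]), 'tcp_pos': array([0.20986184, 0.58807137, 0.22146808]), 'ee_rot': array([[ 9.41748285e-01, -3.36317919e-01, -6.51359308e-04],
       [-3.36318541e-01, -9.41746037e-01, -2.05950022e-03],
       [ 7.92317823e-05,  2.15859501e-03, -9.99997667e-01]]), 'wrist_force': array([ 0.55858338,  0.30631144, -0.08319483]), 'moment': array([-0.05968155,  0.0286519 , -0.01178123]), 'gripper_force': 0.0, 'gripper_width': 0.9990976755756902}
top [[544.855035220516, 0.0, 279.0800259489288], [0.0, 544.855035220516, 209.25450263472104], [0.0, 0.0, 1.0]] [[-0.018, 0.99, -0.141, 0.422], [-1.0, -0.021, -0.022, -0.012], [-0.024, 0.14, 0.99, 1.43], [0.0, 0.0, 0.0, 1.0]] ['pixels', 'z_map', 'K', 'world_from_camera']
side [[412.8190122500184, 0.0, 278.7085977612687], [0.0, 412.8190122500184, 206.9657779174625], [0.0, 0.0, 1.0]] [[-0.88, 0.305, -0.366, 0.199], [-0.475, -0.53, 0.702, 0.809], [0.02, 0.791, 0.611, 0.729], [0.0, 0.0, 0.0, 1.0]] ['pixels', 'z_map', 'K', 'world_from_camera']
```

View pics/top0.png

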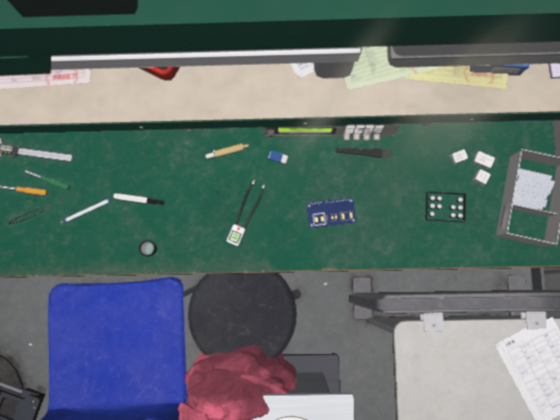

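View pics/side0.png

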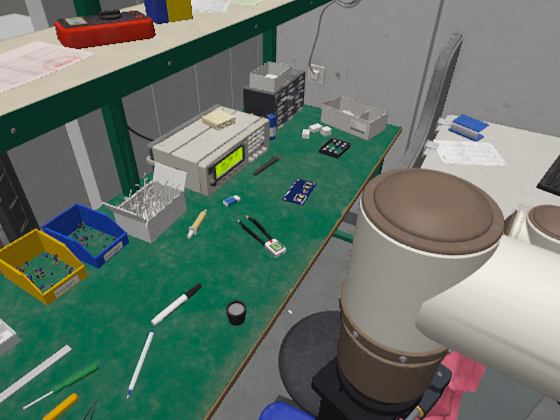

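The top view shows the tweezers with the case at about (236,235) and tips at about (253,182) and (264,186), pointing away from the robot. The gauge is at (331,213) with its framed land pair at about (319,219). In the side view the tweezers are at (262,238) and the gauge at (299,191). Next I'll measure the gauge and tweezers, then zoom in.

```bash
cat > h.py <<'E'
import numpy as np,cv2
def cast(c,uv,z):
    """pixels (N,2) -> world points on the plane at height z"""
    uv=np.atleast_2d(np.float64(uv));K=c["K"];T=c["world_from_camera"]
    d=np.c_[(uv[:,0]-K[0,2])/K[0,0],-(uv[:,1]-K[1,2])/K[1,1],-np.ones(len(uv))]@T[:3,:3].T
    return T[:3,3]+d*((z-T[2,3])/d[:,2])[:,None]
def hsv(c): return cv2.cvtColor(np.ascontiguousarray(c["pixels"]),cv2.COLOR_RGB2HSV)
def toolshift(s,dw): return s["ee_rot"].T@np.asarray(dw)
E
python3 - <<'E'
import pickle,cv2,numpy as np
from h import *
d=pickle.load(open("d0.pkl","rb"))
def crop(c,x0,x1,y0,y1,k): return cv2.resize(np.ascontiguousarray(c["pixels"][y0:y1,x0:x1,::-1]),None,fx=k,fy=k,interpolation=cv2.INTER_CUBIC)
a=crop(d["top"],220,360,170,250,5);b=crop(d["side"],230,320,170,260,5)
cv2.imwrite("pics/a.png",a)
c=d["top"];h=hsv(c)
m=((h[...,0]>108)&(h[...,0]<128)&(h[...,1]>110)).astype(np.uint8)
m[:190]=0;m[240:]=0;m[:,:295]=0;m[:,365:]=0
m=cv2.morphologyEx(m,cv2.MORPH_CLOSE,np.ones((7,7)))
p=cv2.findNonZero(m).reshape(-1,2);re=cv2.minAreaRect(cv2.convexHull(p));print(len(p),re)
B=cv2.boxPoints(re);w=cast(c,B,.012);print(w.round(4),np.linalg.norm(np.diff(w,axis=0),axis=1),w.mean(0))
print("depth z at gauge/case/table",[ (c["world_from_camera"]@np.r_[(u-c["K"][0,2])/c["K"][0,0]*z,-(v-c["K"][1,2])/c["K"][1,1]*z,-z,1])[:3].round(4) for u,v in((331,220),(235,240),(290,240)) for z in [c["z_map"][v,u]]])
E
```

```text
745 ((330.6500244140625, 212.54995727539062), (23.617366790771484, 45.82052230834961), 81.8698959350586)
[[ 0.6353 -0.0533  0.012 ]
 [ 0.65   -0.1728  0.012 ]
 [ 0.5879 -0.1792  0.012 ]
 [ 0.5734 -0.0604  0.012 ]] [0.12039222 0.06234728 0.11964781] [ 0.61164468 -0.11639979  0.012     ]
depth z at gauge/case/table [array([ 0.5927, -0.1173,  0.0048]), array([0.5445, 0.1352, 0.0122]), array([ 0.5423, -0.0084,  0.0045])]
```

View pics/a.png

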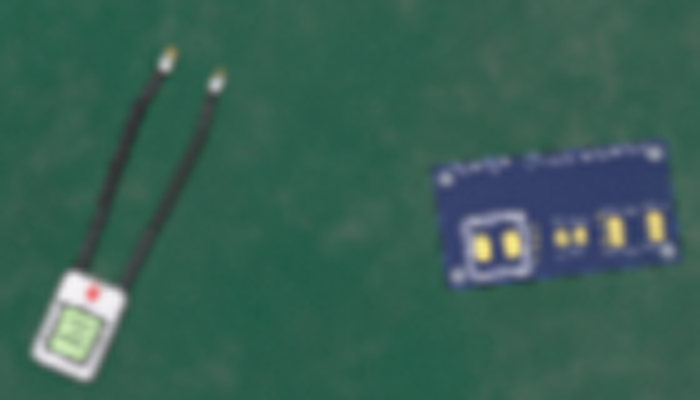

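The zoomed crop (5x, origin (220,170)) shows the tips at (171,52) and (219,75), the case centred near (80,325) and the framed lands at (482,248) and (512,245). Next I'll work out the tweezers pose and the move to above them.

Run:
```python
import pickle
from h import *
from station import r, imaging, status
d=pickle.load(open("d0.pkl","rb"));c=d["top"];h=hsv(c)
m=((h[...,1]<60)&(h[...,2]>150)).astype(np.uint8);m[:222]=0;m[248:]=0;m[:,:224]=0;m[:,248:]=0
m=cv2.morphologyEx(m,cv2.MORPH_CLOSE,np.ones((5,5)))
re=cv2.minAreaRect(cv2.convexHull(cv2.findNonZero(m).reshape(-1,2)))
cc=cast(c,re[0],.017)[0]
o=np.array([219.6,169.6])
tips=cast(c,np.array([[171,52],[219,75]])/5+o,.005);tm=tips.mean(0)
ax=(tm-cc)[:2];L=np.hypot(*ax);ax/=L
print("case",cc,re[1],"tips",tips,"gap",np.linalg.norm(tips[0]-tips[1]),"L",L,"want ~.155; yaw",np.degrees(np.arctan2(ax[1],ax[0])))
g=cc[:2]+ax*.080;print("grip x=-15:",g)
lands=cast(c,np.array([[482,248],[512,245]])/5+o,.012);print("lands",lands,lands.mean(0))
s=status.sense()
th=np.arctan2(ax[1],ax[0])
# tool y (closing) along tweezers y ; tool z down
for sg in(1,-1):
    x=sg*np.array([ax[0],ax[1],0]);z=np.array([0,0,-1.]);R=np.c_[x,np.cross(z,x),z]
    rv=cv2.Rodrigues(s["ee_rot"].T@R)[0].ravel();print(sg,np.degrees(rv).round(2))
print(toolshift(s,np.r_[g,.20]-s["tcp_pos"]), np.degrees(np.arctan2(s["ee_rot"][1,0],s["ee_rot"][0,0])))
```

```text
case [0.55810766 0.13381443 0.017     ] (13.130645751953125, 19.30204963684082) tips [[0.70434321 0.08466943 0.005     ]
 [0.69130398 0.05924079 0.005     ]] gap 0.028576863035363595 L 0.15279763673484947 want ~.155; yaw -23.88139907205391
grip x=-15: [0.63125849 0.10142685]
lands [[ 0.59480892 -0.07761038  0.012     ]
 [ 0.59606036 -0.09333273  0.012     ]] [ 0.59543464 -0.08547155  0.012     ]
1 [ 0.11 -0.01  4.23]
-1 [ 2.0000e-02  1.7000e-01 -1.7577e+02]
[0.56048693 0.31659579 0.02224733] -19.65226074417605
```

```bash
python3 steer.py '[[1,0.35,0.2,0,0,0,4.2],[1,0.35,0.2,0,0,0,4.2],[1,0.35,0.2,0,0,0,4.2],[1,0.35,0.2,0,0,0,4.2],[1,0.35,0.2,0,0,0,4.2],[1,0.35,0.2,0,0,0,4.2],[1,0.35,0.2,0,0,0,4.2],[1,0.35,0.2,0,0,0,4.2]]'
python3 - <<'E'
from h import *
from station import r, imaging, status
s=status.sense();print(s["tcp_pos"],s["ee_rot"].round(4).tolist(),toolshift(s,np.array([.6313,.1014,.2])-s["tcp_pos"]))
E
```

```text
time_s: 0.9
tcp_pos: [0.4712, 0.2831, 0.2223]
ee_rot: [[0.915, -0.404, -0.0], [-0.404, -0.915, -0.0], [-0.0, 0.0, -1.0]]
wrist_force: [1.0, 1.1, 0.6]
gripper_width: 1.002
gripper_force: 0.0
[0.4711724  0.28312142 0.22234593] [[0.9148, -0.4039, -0.0004], [-0.4039, -0.9148, -0.0002], [-0.0003, 0.0004, -1.0]] [0.21989216 0.10154988 0.02231418]
```

```bash
python3 steer.py '[[1,0.22,0.1015,0,0,0,0],[1,0.22,0.1015,0,0,0,0],[1,0.22,0.1015,0,0,0,0],[1,0.22,0.1015,0,0,0,0],[1,0.22,0.1015,0,0,0,0],[1,0.22,0.1015,0,0,0,0],[1,0.22,0.1015,0,0,0,0],[1,0.22,0.1015,0,0,0,0]]'
python3 - <<'E'
from h import *
from station import r, imaging, status
import pickle
s=status.sense();c=imaging.capture("wrist");pickle.dump((s,c),open("w1.pkl","wb"));cv2.imwrite("pics/w1.png",c["pixels"][:,:,::-1])
print(c["K"].round(1).tolist(),c["world_from_camera"].round(3).tolist())
E
```

```text
time_s: 1.7
tcp_pos: [0.6299, 0.1038, 0.2222]
ee_rot: [[0.915, -0.404, -0.001], [-0.404, -0.915, -0.0], [-0.001, 0.0, -1.0]]
wrist_force: [-1.3, -0.1, 0.2]
gripper_width: 0.996
gripper_force: 0.0
[[293.5, 0.0, 274.9], [0.0, 293.5, 212.0], [0.0, 0.0, 1.0]] [[-0.404, 0.885, 0.233, 0.695], [-0.915, -0.391, -0.101, 0.076], [0.002, -0.254, 0.967, 0.384], [0.0, 0.0, 0.0, 1.0]]
```

View pics/w1.png

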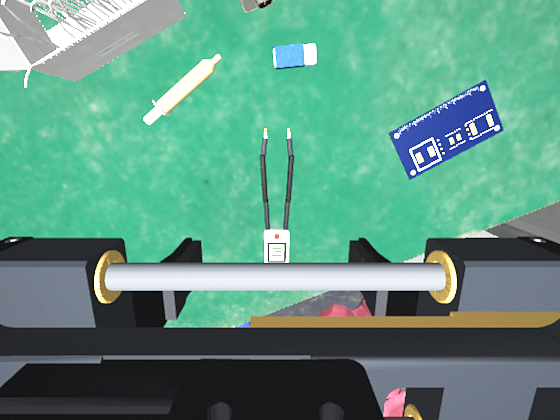

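The wrist view shows the tweezers upright in the picture, with tips at (266,132) and (290,132) and the case front at (276,231). The gauge is whole, with its framed pair at (425,154). I'll refine both from here.

```bash
cat >> h.py <<'E'
def gauge(c,roi):
    """blue board -> 4 corners by contour, pose from the given 66x124 size"""
    h=hsv(c);m=((h[...,0]>108)&(h[...,0]<130)&(h[...,1]>110)).astype(np.uint8);k=np.zeros_like(m);x0,x1,y0,y1=roi;k[y0:y1,x0:x1]=1
    m=cv2.morphologyEx(m*k,cv2.MORPH_CLOSE,np.ones((9,9)))
    cs=max(cv2.findContours(m,cv2.RETR_EXTERNAL,cv2.CHAIN_APPROX_NONE)[0],key=cv2.contourArea)
    P=cast(c,cs.reshape(-1,2),.012)[:,:2].astype(np.float32)
    (cx,cy),(a,b),_=re=cv2.minAreaRect(P);B=cv2.boxPoints(re)
    e=[B[1]-B[0],B[2]-B[1]];y=max(e,key=np.linalg.norm);y=y/np.linalg.norm(y);y=y*np.sign(y[1]);x=np.array([y[1],-y[0]])
    ctr=np.array([cx,cy]);return ctr,x,y,(a,b),ctr-.013*x+.033*y
def blobs(m,roi):
    k=np.zeros(m.shape,np.uint8);x0,x1,y0,y1=roi;k[y0:y1,x0:x1]=1
    n,l,st,ce=cv2.connectedComponentsWithStats((m*k).astype(np.uint8));return [(st[i].tolist(),ce[i]) for i in range(1,n) if st[i][4]>5]
E
python3 - <<'E'
import pickle
from h import *
s,c=pickle.load(open("w1.pkl","rb"));h=hsv(c)
ctr,x,y,sz,L=gauge(c,(370,520,70,195));print("gauge",ctr,np.degrees(np.arctan2(x[1],x[0])),sz,"land mid",L, "land from frame px",cast(c,(425,154),.012))
m=(h[...,1]<70)&(h[...,2]>140)
for st,ce in blobs(m,(255,300,120,265)): print(st,ce,cast(c,ce,.006)[0])
big=blobs(m,(255,300,225,265)); 
# case front edge width
hm=m.copy();rows=[(v,np.where(m[v,255:300])[0][[0,-1]]+255) for v in range(229,264,3) if m[v,255:300].any()];print(rows)
dk=(h[...,2]<90)
for v in range(140,228,8):
    u=np.where(dk[v,250:300])[0]+250;print(v,u.tolist())
E
```

```text
gauge [ 0.61384684 -0.11724966] 5.6229615 (0.0649823322892189, 0.12305786460638046) land mid [ 0.59767599 -0.08568221] land from frame px [[ 0.59789974 -0.08624276  0.012     ]]
[261, 128, 7, 26, 63] [264.19047619 140.0952381 ] [0.69422704 0.09039289 0.006     ]
[287, 128, 4, 11, 35] [288.37142857 133.94285714] [0.68884379 0.05979883 0.006     ]
[288, 140, 3, 15, 20] [289.25 146.65] [0.67419464 0.06486465 0.006     ]
[263, 227, 27, 36, 801] [276.05742821 244.85143571] [0.56051717 0.13307384 0.006     ]
[(229, array([265, 285])), (232, array([264, 289])), (235, array([263, 289])), (238, array([264, 289])), (241, array([264, 289])), (244, array([264, 289])), (247, array([264, 289])), (250, array([264, 288])), (253, array([264, 288])), (256, array([264, 288])), (259, array([264, 288])), (262, array([264, 288]))]
140 [266]
148 [265]
156 [263, 264, 289, 290, 292, 293]
164 [264, 289, 292]
172 [264, 265, 288, 291, 292]
180 [265, 288, 291]
188 [263, 265, 266, 287, 290]
196 [263, 266, 286, 287, 289, 290]
204 [267]
212 [268, 288]
220 [268, 287]
```

Run:
```python
import pickle
from h import *
s,c=pickle.load(open("w1.pkl","rb"))
cv2.imwrite("pics/w1z.png",cv2.resize(np.ascontiguousarray(c["pixels"][120:264,245:310,::-1]),None,fx=4,fy=4,interpolation=cv2.INTER_NEAREST))
d=pickle.load(open("d0.pkl","rb"))
f=cast(c,(276.3,230),.017)[0];cm=cast(c,(276.2,250),.017)[0];fl=cast(c,(277.8,160),.010)[0];t=cast(c,(277.5,128),.006)[0]
print(f,cm,fl,t);a=(t-f)[:2];print(np.hypot(*a),"want .130-.133",np.degrees(np.arctan2(a[1],a[0])),np.linalg.norm(fl-f))
```

```text
[0.58330484 0.12275339 0.017     ] [0.55763004 0.1342031  0.017     ] [0.66513933 0.08461423 0.01      ] [0.70082225 0.06931635 0.006     ]
0.12909631956619563 want .130-.133 -24.45205057652816 0.09055649942451836
```

View pics/w1z.png

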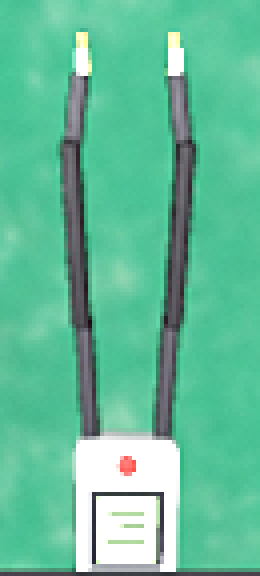

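The crop (4x, origin (245,120)) shows the tool's axis along column ~276.7. The flats run from v=155 to 201, the tip ends are at v=127.5 and the case front is at v=228.5.

Run:
```python
import pickle
from h import *
from station import r, imaging, status
s,c=pickle.load(open("w1.pkl","rb"))
ps=[((276.6,228.5),.017,-70),((276.75,200.8),.014,-32),((276.75,155),.014,28),((276.75,127.5),.007,60)]
P=np.array([cast(c,p,z)[0][:2] for p,z,_ in ps]);X=np.array([x for *_,x in ps])/1000
a=P[-1]-P[0];th=np.degrees(np.arctan2(a[1],a[0]));a/=np.hypot(*a)
o=P-X[:,None]*a;print("yaw",th,"origins",o.round(4).tolist());O=o.mean(0)
s=status.sense();g=O-.015*a
print(O,g,toolshift(s,np.r_[g,.003]-s["tcp_pos"]),s["tcp_pos"])
```

```text
yaw -23.862814916475525 origins [[0.6491, 0.0932], [0.6476, 0.0937], [0.646, 0.0946], [0.6469, 0.0942]]
[0.64738437 0.09393747] [0.63366662 0.10000569] [0.00520357 0.0023095  0.21953251] [0.6299136  0.10419635 0.22253425]
```

```bash
python3 steer.py '[[0.7,0.005,0.0023,0.05,0,0,0],[0.7,0.005,0.0023,0.1,0,0,0],[0.7,0.005,0.0023,0.15,0,0,0],[0.7,0.005,0.0023,0.18,0,0,0],[0.7,0.005,0.0023,0.2,0,0,0],[0.7,0.005,0.0023,0.207,0,0,0],[0.7,0.005,0.0023,0.207,0,0,0]]'
```

```text
time_s: 2.45
tcp_pos: [0.6336, 0.1, 0.0152]
ee_rot: [[0.915, -0.403, -0.001], [-0.403, -0.915, -0.001], [-0.001, 0.001, -1.0]]
wrist_force: [0.6, 1.2, -0.1]
gripper_width: 0.701
gripper_force: 0.0
```

```bash
python3 steer.py '[[0.6,0,0,0.008,0,0,0],[0.6,0,0,0.012,0,0,0],[0.45,0,0,0.012,0,0,0],[0.4,0,0,0.012,0,0,0],[0.35,0,0,0.012,0,0,0],[0.33,0,0,0.012,0,0,0],[0.33,0,0,0.012,0,0,0],[0.33,0,0,0.012,0,0,0]]'
python3 - <<'E'
from h import *
from station import r, imaging, status
c=imaging.capture("wrist");cv2.imwrite("pics/w2.png",c["pixels"][:,:,::-1])
s=status.sense();print(s["gripper_width"]*87,s["gripper_force"],s["tcp_pos"],s["wrist_force"])
E
```

```text
time_s: 3.25
tcp_pos: [0.6349, 0.0993, 0.0041]
ee_rot: [[0.915, -0.404, 0.001], [-0.404, -0.915, 0.0], [0.001, -0.001, -1.0]]
wrist_force: [-0.0, 0.1, 2.7]
gripper_width: 0.34
gripper_force: 10.4
29.5139695665281 10.682736933231354 [0.63489968 0.09924698 0.00413963] [0.87497153 0.35058316 2.23055708]
```

View pics/w2.png

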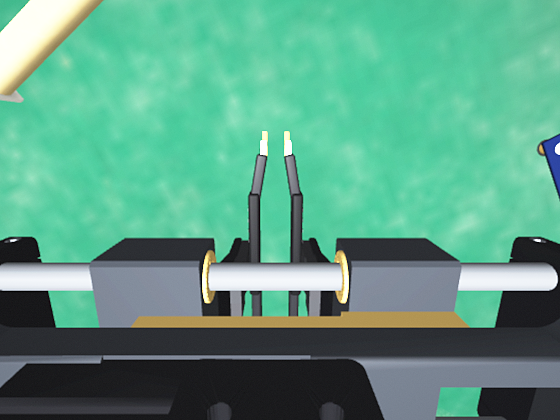

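The wrist view shows both fingers on the flats and the arms parallel, with tips at (265,133) and (287,133). The grip force of 10 N matches the expected spring. Now I'll shut the tips and lift.

```bash
python3 steer.py '[[0.3,0,0,0,0,0,0],[0.27,0,0,0,0,0,0],[0.27,0,0,-0.005,0,0,0],[0.27,0,0,-0.015,0,0,0],[0.27,0,0,-0.027,0,0,0],[0.27,0,0,-0.037,0,0,0],[0.27,0,0,-0.042,0,0,0],[0.27,0,0,-0.042,0,0,0]]'
python3 - <<'E'
from h import *
from station import r, imaging, status
cv2.imwrite
a=imaging.capture("wrist");b=imaging.capture("side")
k=np.hstack([cv2.resize(np.ascontiguousarray(a["pixels"][100:240,210:340]),(390,420)),cv2.resize(np.ascontiguousarray(b["pixels"][160:280,200:320]),(400,420),interpolation=cv2.INTER_CUBIC)])
cv2.imwrite("pics/w3.png",k[:,:,::-1])
s=status.sense();print(s["gripper_width"]*87,s["gripper_force"],s["tcp_pos"],s["time_s"])
E
```

```text
time_s: 4.1
tcp_pos: [0.6349, 0.0994, 0.047]
ee_rot: [[0.915, -0.404, 0.002], [-0.404, -0.915, 0.001], [0.002, -0.002, -1.0]]
wrist_force: [0.6, 0.0, -1.0]
gripper_width: 0.275
gripper_force: 23.6
24.147709627274953 23.57010841369629 [0.63400857 0.09906521 0.04553471] 4.2
```

View pics/w3.png

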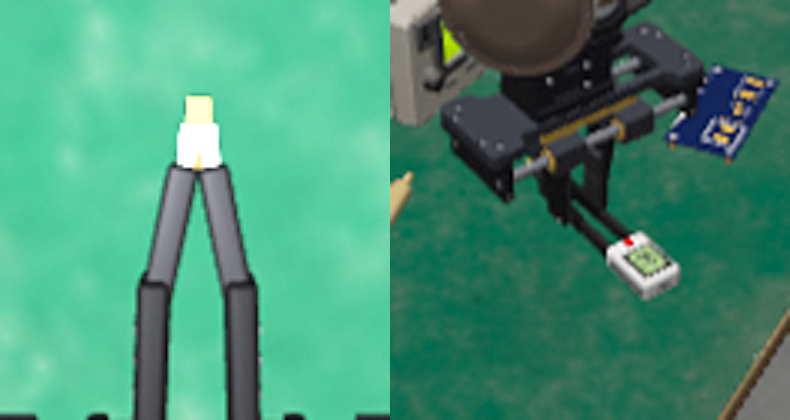

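The tips meet at the centre column (~276). They sit at nearly the same image row as when on the bench, so the tool is level, and the case is clear of the bench. Holding.

```bash
H='[[0.27,0,0,0,0,0,0],[0.27,0,0,0,0,0,0],[0.27,0,0,0,0,0,0],[0.27,0,0,0,0,0,0],[0.27,0,0,0,0,0,0],[0.27,0,0,0,0,0,0],[0.27,0,0,0,0,0,0],[0.27,0,0,0,0,0,0]]' ; unset H
python3 steer.py '[[0.27,0,0,0,0,0,0],[0.27,0,0,0,0,0,0],[0.27,0,0,0,0,0,0],[0.27,0,0,0,0,0,0],[0.27,0,0,0,0,0,0],[0.27,0,0,0,0,0,0],[0.27,0,0,0,0,0,0],[0.27,0,0,0,0,0,0]]' >/dev/null
python3 steer.py '[[0.27,0,0,0,0,0,0],[0.27,0,0,0,0,0,0],[0.27,0,0,0,0,0,0],[0.27,0,0,0,0,0,0],[0.27,0,0,0,0,0,0],[0.27,0,0,0,0,0,0],[0.27,0,0,0,0,0,0],[0.27,0,0,0,0,0,0]]' >/dev/null
python3 steer.py '[[0.27,0,0,0,0,0,0],[0.27,0,0,0,0,0,0],[0.27,0,0,0,0,0,0],[0.27,0,0,0,0,0,0],[0.27,0,0,0,0,0,0],[0.27,0,0,0,0,0,0],[0.27,0,0,0,0,0,0],[0.27,0,0,0,0,0,0]]'
python3 - <<'E'
from h import *
from station import r, imaging, status
c=imaging.capture("wrist");h=hsv(c);s=status.sense()
m=(h[...,1]<130)&(h[...,2]>150)&((h[...,0]<45)|(h[...,1]<50))
for st,ce in blobs(m,(255,300,120,165)): print(st,ce)
# tip end position (shut): underside = TCP z + (0 - .004), tip point z+5
top=s["tcp_pos"][2]-.004+.007
for v in (131,132):print(cast(c,(276.5,v),top))
x=s["ee_rot"][:,0];tip=s["tcp_pos"]+.075*x;print("predicted tip",tip,s["tcp_pos"],"yaw",np.degrees(np.arctan2(x[1],x[0])))
E
```

```text
time_s: 6.6
tcp_pos: [0.6343, 0.0991, 0.0455]
ee_rot: [[0.915, -0.404, 0.0], [-0.404, -0.915, 0.0], [0.0, -0.0, -1.0]]
wrist_force: [0.4, -0.0, -0.9]
gripper_width: 0.274
gripper_force: 23.6
[269, 132, 15, 25, 285] [275.79298246 144.74035088]
[266, 157, 6, 8, 30] [267.93333333 160.43333333]
[278, 158, 4, 7, 22] [279.5        160.81818182]
[[0.70036823 0.06969268 0.04853412]]
[[0.69990777 0.06989567 0.04853412]]
predicted tip [0.70286503 0.0687871  0.04553129] [0.63426422 0.09910095 0.04553412] yaw -23.840043530753334
```

```bash
python3 steer.py '[[0.27,-0.002,0.02,0,0,0,-3],[0.27,-0.005,0.05,0,0,0,-7],[0.27,-0.008,0.085,0,0,0,-12],[0.27,-0.012,0.12,0,0,0,-16],[0.27,-0.016,0.155,0,0,0,-21],[0.27,-0.019,0.19,0,0,0,-26],[0.27,-0.021,0.21,0,0,0,-29],[0.27,-0.022,0.22,0,0,0,-30]]'
python3 steer.py '[[0.3,0,0,0,0,0,0],[0.33,0,0,0,0,0,0],[0.335,0,0,0,0,0,0],[0.335,0,0,0,0,0,0],[0.335,0,0,0,0,0,0]]'
python3 - <<'E'
from h import *
from station import r, imaging, status
import pickle
c=imaging.capture("wrist");s=status.sense();pickle.dump((s,c),open("w4.pkl","wb"))
cv2.imwrite("pics/w4.png",cv2.resize(np.ascontiguousarray(c["pixels"][70:250,190:390,::-1]),None,fx=3.3,fy=3.3,interpolation=cv2.INTER_CUBIC))
print(s["gripper_width"]*87,s["gripper_force"])
E
```

```text
time_s: 7.45
tcp_pos: [0.5239, -0.0948, 0.0457]
ee_rot: [[0.994, 0.107, -0.001], [0.107, -0.994, -0.0], [-0.001, -0.0, -1.0]]
wrist_force: [0.4, -0.5, -1.2]
gripper_width: 0.275
gripper_force: 23.6
time_s: 7.95
tcp_pos: [0.5255, -0.0927, 0.0455]
ee_rot: [[0.994, 0.108, 0.0], [0.108, -0.994, 0.0], [0.0, -0.0, -1.0]]
wrist_force: [0.1, 0.4, 0.1]
gripper_width: 0.339
gripper_force: 9.8
29.07727967235516 9.725202172994614
```

View pics/w4.png

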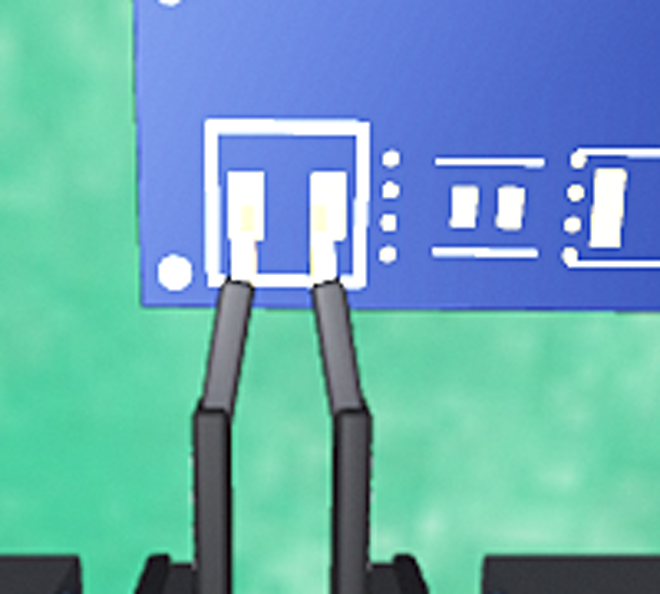

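The crop (3.3x, origin (190,70)) shows the lands' inner edges at u=264 and 310, with their middle at v=205. The tip ends are at v≈205, with inner faces at u≈257 and 312. That is nearly in place, so I'll compute the offset.

Run:
```python
from h import *
import pickle
s,c=pickle.load(open("w4.pkl","rb"))
f=lambda u,v:(190+u/3.3-.35,70+v/3.3-.35)
h=hsv(c);p=c["pixels"]
for v in range(126,148): print(v,[tuple(int(q) for q in p[v,u]) [2] for u in (264,265,266,287,288,289)])
l=cast(c,[f(264,205.5),f(310,205.5)],.012);z=s["tcp_pos"][2]-.0041+.007
t=cast(c,[f(257,204),f(312,204)],z)
print("lands",l,np.linalg.norm(l[0]-l[1]),"tips",t,np.linalg.norm(t[0]-t[1]))
print("tip from tcp",toolshift(s,t.mean(0)-s["tcp_pos"]),"shift tool",toolshift(s,l.mean(0)-t.mean(0)),s["tcp_pos"])
ctr,x,y,sz,L=gauge(c,(190,480,0,180));print(ctr,np.degrees(np.arctan2(x[1],x[0])),sz,L)
```

```text
126 [255, 255, 255, 254, 254, 254]
127 [255, 255, 255, 254, 254, 254]
128 [255, 255, 255, 254, 254, 254]
129 [255, 255, 255, 255, 255, 254]
130 [255, 255, 255, 255, 255, 255]
131 [255, 255, 255, 255, 253, 255]
132 [232, 230, 231, 227, 232, 254]
133 [218, 214, 222, 216, 235, 255]
134 [219, 217, 223, 219, 232, 255]
135 [219, 217, 225, 219, 227, 255]
136 [221, 215, 224, 220, 227, 255]
137 [219, 216, 224, 219, 225, 255]
138 [220, 215, 223, 218, 223, 255]
139 [210, 213, 220, 212, 222, 254]
140 [255, 255, 251, 255, 255, 255]
141 [255, 255, 255, 255, 255, 255]
142 [255, 255, 255, 255, 255, 255]
143 [255, 255, 255, 255, 255, 255]
144 [255, 255, 255, 255, 255, 255]
145 [255, 255, 255, 255, 255, 255]
146 [255, 255, 255, 255, 255, 255]
147 [255, 255, 255, 255, 255, 255]
lands [[ 0.59715562 -0.08167335  0.012     ]
 [ 0.59811818 -0.09056838  0.012     ]] 0.008946959827076422 tips [[ 0.59695355 -0.08117388  0.04838466]
 [ 0.59788961 -0.08982384  0.04838466]] 0.00870046579377237
tip from tcp [ 0.07233575  0.00050912 -0.00289912] shift tool [0.00014646 0.0006415  0.03638467] [ 0.52545373 -0.0928025   0.04548466]
[ 0.61376232 -0.11740922] 5.629376 (0.06519987434148788, 0.12284884601831436) [ 0.59758794 -0.08584358]
```

```bash
python3 steer.py '[[0.338,0,0.0006,0.005,0,0,0],[0.34,0,0.0006,0.01,0,0,0],[0.34,0,0.0006,0.015,0,0,0],[0.34,0,0.0006,0.02,0,0,0],[0.34,0,0.0006,0.024,0,0,0],[0.34,0,0.0006,0.024,0,0,0],[0.34,0,0.0006,0.024,0,0,0]]'
python3 - <<'E'
from h import *
from station import r, imaging, status
import pickle
c=imaging.capture("wrist");b=imaging.capture("side");s=status.sense();pickle.dump((s,c,b),open("w5.pkl","wb"))
p=cv2.resize(np.ascontiguousarray(c["pixels"][90:190,220:330]),(440,400),interpolation=cv2.INTER_CUBIC)
q=cv2.resize(np.ascontiguousarray(b["pixels"][160:250,240:330]),(360,360),interpolation=cv2.INTER_CUBIC)
k=np.zeros((400,800,3),np.uint8);k[:,:440]=p;k[:360,440:]=q;cv2.imwrite("pics/w5.png",k[:,:,::-1])
print(s["gripper_width"]*87,s["gripper_force"],s["tcp_pos"],s["wrist_force"])
T=c["world_from_camera"];K=c["K"]
def wz(u,v):
    z=c["z_map"][v,u];return round(float((T@np.r_[(u-K[0,2])/K[0,0]*z,-(v-K[1,2])/K[1,1]*z,-z,1])[2]),4)
print("board z",[wz(u,v) for u,v in((277,115),(277,125),(300,120))])
for v in range(124,160,3): print(v,[wz(u,v) for u in range(260,296,2)])
E
```

```text
time_s: 8.7
tcp_pos: [0.5253, -0.0939, 0.0214]
ee_rot: [[0.994, 0.107, -0.0], [0.107, -0.994, -0.0], [-0.0, 0.0, -1.0]]
wrist_force: [-0.8, -0.1, -0.3]
gripper_width: 0.344
gripper_force: 9.1
29.72721093466041 9.143461883068085 [ 0.52551814 -0.09383213  0.02174665] [-0.79348901  0.10292429 -1.27808861]
board z [0.0107, 0.0122, 0.0131]
124 [0.0119, 0.012, 0.0105, 0.0109, 0.0118, 0.0125, 0.0116, 0.0099, 0.0113, 0.0121, 0.0111, 0.0112, 0.013, 0.0116, 0.0123, 0.0116, 0.0113, 0.0116]
127 [0.0119, 0.0113, 0.0121, 0.0111, 0.0108, 0.011, 0.0123, 0.0123, 0.012, 0.0113, 0.0126, 0.0118, 0.0128, 0.0112, 0.0123, 0.0122, 0.0124, 0.0115]
130 [0.0114, 0.0121, 0.0117, 0.0115, 0.0103, 0.0121, 0.0113, 0.0116, 0.0117, 0.0115, 0.0112, 0.0117, 0.012, 0.012, 0.0124, 0.0113, 0.0127, 0.0108]
133 [0.011, 0.0229, 0.0229, 0.0111, 0.0113, 0.0109, 0.0111, 0.0112, 0.0116, 0.0112, 0.0117, 0.0116, 0.0122, 0.0244, 0.0231, 0.0118, 0.0112, 0.0113]
136 [0.012, 0.0231, 0.0233, 0.0111, 0.013, 0.012, 0.012, 0.0118, 0.0123, 0.0108, 0.0121, 0.0111, 0.0123, 0.0233, 0.0235, 0.0123, 0.0112, 0.012]
139 [0.0115, 0.0233, 0.0241, 0
[... 302 characters left out ...]
 0.0115, 0.0126, 0.0112, 0.0113, 0.0107, 0.0113, 0.0123, 0.0119, 0.0124, 0.0248, 0.0265, 0.0257, 0.0126, 0.0117]
148 [0.0255, 0.0259, 0.025, 0.0113, 0.0111, 0.0116, 0.0126, 0.0115, 0.0122, 0.0116, 0.0114, 0.0116, 0.0113, 0.025, 0.025, 0.0261, 0.0112, 0.011]
151 [0.0264, 0.0261, 0.0253, 0.0123, 0.0127, 0.0115, 0.1832, 0.0118, 0.0113, 0.0119, 0.0121, 0.0106, 0.012, 0.0248, 0.0254, 0.0257, 0.0114, 0.0113]
154 [0.028, 0.0276, 0.0253, 0.0119, 0.0114, 0.0129, 0.0116, 0.0098, 0.0119, 0.0106, 0.0113, 0.0115, 0.0118, 0.026, 0.0271, 0.0283, 0.0283, 0.0101]
157 [0.0271, 0.0283, 0.0295, 0.0123, 0.0115, 0.0114, 0.0116, 0.0129, 0.0107, 0.0118, 0.012, 0.0122, 0.0247, 0.0285, 0.0281, 0.0281, 0.0283, 0.0298]
```

View pics/w5.png

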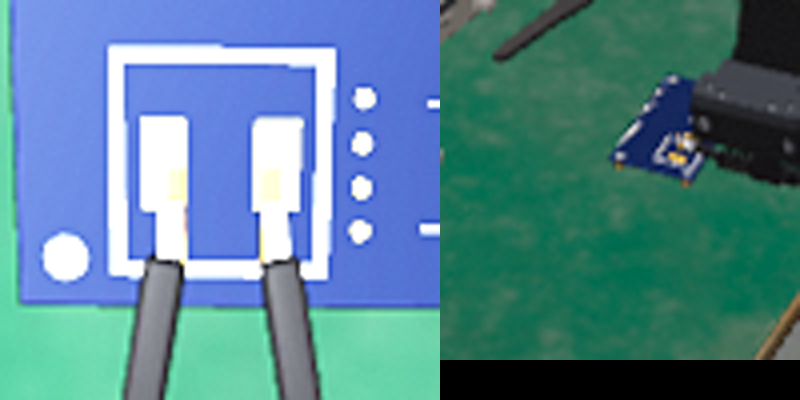

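The wrist crop (4x, origin (220,90)) shows both tip ends on the framed lands at v≈168, with inner faces at u=187 and 262. The lands' inner edges are at u=188 and 252, with their middle at v≈164. Depth puts the blade tops at 23.4 mm, so the tip points are about 9.5 mm above the board. A small trim follows.

Run:
```python
from h import *
import pickle
s,c,b=pickle.load(open("w5.pkl","rb"))
f=lambda u,v:(220+u/4-.4,90+v/4-.4)
l=cast(c,[f(188,163.5),f(252,163.5)],.012);t=cast(c,[f(187,168),f(262,168)],.0235)
print(np.linalg.norm(l[0]-l[1]),np.linalg.norm(t[0]-t[1]),toolshift(s,l.mean(0)-t.mean(0)),[toolshift(s,l[i]-t[i]) for i in(0,1)])
for v in(134,137):print(c["pixels"][v,258:296].tolist()[::1])
```

```text
0.008992882125391094 0.009839807632689311 [ 0.00073213 -0.00058829  0.01150036] [array([ 0.00073189, -0.00016483,  0.01150038]), array([ 0.00073237, -0.00101175,  0.01150034])]
[[255, 255, 255], [255, 255, 255], [255, 255, 255], [255, 255, 255], [255, 255, 235], [255, 255, 221], [255, 255, 224], [255, 255, 194], [255, 244, 211], [76, 114, 229], [96, 130, 227], [102, 131, 226], [100, 128, 223], [100, 130, 224], [98, 129, 223], [97, 128, 223], [98, 129, 223], [98, 130, 224], [99, 128, 224], [98, 127, 223], [100, 130, 223], [96, 128, 222], [93, 126, 220], [90, 122, 221], [66, 103, 217], [255, 255, 242], [255, 255, 251], [255, 255, 237], [255, 255, 222], [255, 255, 220], [255, 255, 222], [255, 255, 223], [255, 255, 255], [255, 255, 255], [255, 255, 255], [255, 255, 255], [255, 255, 251], [65, 98, 213]]
[[255, 255, 255], [255, 255, 255], [255, 255, 255], [255, 255, 255], [255, 255, 235], [255, 255, 223], [255, 255, 224], [255, 255, 199], [255, 246, 212], [72, 111, 228], [97, 129, 226], [100, 128, 222], [99, 131, 225], [97, 129, 224], [98, 128, 223], [98, 130, 224], [100, 131, 224], [98, 127, 223], [97, 125, 222], [97, 126, 221], [97, 128, 222], [95, 126, 222], [95, 126, 222], [91, 123, 221], [70, 106, 219], [255, 255, 237], [255, 255, 247], [255, 255, 236], [255, 255, 223], [255, 255, 222], [255, 255, 222], [255, 255, 217], [255, 255, 255], [255, 255, 255], [255, 255, 255], [255, 255, 255], [255, 255, 250], [64, 97, 212]]
```

```bash
python3 steer.py '[[0.34,0.0004,-0.0003,0.001,0,0,0],[0.34,0.0007,-0.0006,0.0025,0,0,0],[0.34,0.0007,-0.0006,0.0025,0,0,0],[0.34,0.0007,-0.0006,0.0025,0,0,0],[0.34,0.0007,-0.0006,0.0025,0,0,0],[0.34,0.0007,-0.0006,0.0025,0,0,0],[0.34,0.0007,-0.0006,0.0025,0,0,0],[0.34,0.0007,-0.0006,0.0025,0,0,0]]' 
for i in 1; do :; done
python3 steer.py '[[0.34,0,0,0,0,0,0],[0.34,0,0,0,0,0,0],[0.34,0,0,0,0,0,0],[0.34,0,0,0,0,0,0],[0.34,0,0,0,0,0,0],[0.34,0,0,0,0,0,0],[0.34,0,0,0,0,0,0],[0.34,0,0,0,0,0,0]]' >/dev/null
python3 steer.py '[[0.34,0,0,0,0,0,0],[0.34,0,0,0,0,0,0],[0.34,0,0,0,0,0,0],[0.34,0,0,0,0,0,0],[0.34,0,0,0,0,0,0],[0.34,0,0,0,0,0,0],[0.34,0,0,0,0,0,0],[0.34,0,0,0,0,0,0]]' >/dev/null
python3 steer.py '[[0.34,0,0,0,0,0,0],[0.34,0,0,0,0,0,0],[0.34,0,0,0,0,0,0],[0.34,0,0,0,0,0,0],[0.34,0,0,0,0,0,0],[0.34,0,0,0,0,0,0],[0.34,0,0,0,0,0,0],[0.34,0,0,0,0,0,0]]' >/dev/null
python3 steer.py '[[0.34,0,0,0,0,0,0],[0.34,0,0,0,0,0,0],[0.34,0,0,0,0,0,0],[0.34,0,0,0,0,0,0],[0.34,0,0,0,0,0,0],[0.34,0,0,0,0,0,0],[0.34,0,0,0,0,0,0],[0.34,0,0,0,0,0,0]]'
python3 - <<'E'
from h import *
from station import r, imaging, status
c=imaging.capture("wrist");s=status.sense();T=c["world_from_camera"];K=c["K"]
v,u=np.mgrid[80:190,200:340];z=c["z_map"][80:190,200:340]
P=np.stack([(u-K[0,2])/K[0,0]*z,-(v-K[1,2])/K[1,1]*z,-z,z*0+1],-1)@T.T
h=hsv(c)[80:190,200:340]
m=(P[...,2]>.0175)&(P[...,2]<.04)&(P[...,0]>.585)
for st,ce in blobs(m,(0,140,0,110)):
    vv,uu=st[1],st[0];q=P[vv:vv+5,uu:uu+st[2]];print(uu+200,vv+80,st[2:],"first rows:",[np.where(m[vv+k,uu:uu+st[2]])[0][[0,-1]]+uu+200 for k in(1,3,5)],"z",np.median(P[...,2][vv:vv+6][m[vv:vv+6]]))
cv2.imwrite("pics/w6.png",cv2.resize(np.ascontiguousarray(c["pixels"][90:190,220:330,::-1]),(660,600),interpolation=cv2.INTER_CUBIC))
print(s["tcp_pos"],s["gripper_force"],s["gripper_width"]*87,s["joint_velocities"].round(2))
E
```

```text
time_s: 9.6
tcp_pos: [0.5259, -0.0931, 0.0191]
ee_rot: [[0.994, 0.107, 0.0], [0.107, -0.994, 0.0], [0.0, -0.0, -1.0]]
wrist_force: [0.3, 0.4, -1.7]
gripper_width: 0.343
gripper_force: 9.1
time_s: 12.8
tcp_pos: [0.5259, -0.0932, 0.019]
ee_rot: [[0.994, 0.107, -0.0], [0.107, -0.994, -0.0], [-0.0, -0.0, -1.0]]
wrist_force: [-0.4, 0.2, -0.6]
gripper_width: 0.338
gripper_force: 9.1
256 131 [10, 25, 162] first rows: [array([261, 265]), array([261, 265]), array([261, 265])] z 0.020973364593419738
284 131 [12, 29, 185] first rows: [array([285, 288]), array([285, 288]), array([285, 288])] z 0.020973364593419738
[ 0.52594693 -0.09315445  0.0190672 ] 9.14305329322815 29.830245238367077 [ 0.02  0.01  0.04  0.05 -0.03  0.08]
```

View pics/w6.png

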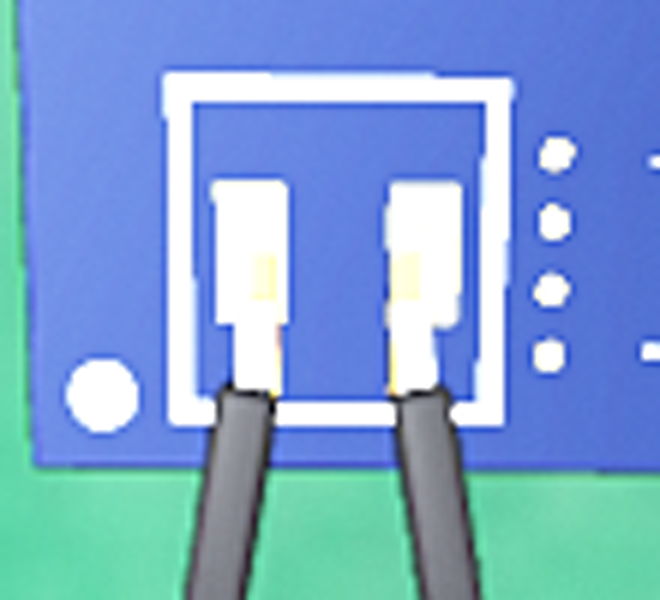

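The final crop (6x, origin (220,90)) shows both tips centred over the inner edges of the framed lands. The tip faces are at u≈276 and 390, giving a gap of about 10 mm. The tips are about 7 mm above the board, and the pose was held still for over 3 s.

```bash
python3 -c "
from station import r, imaging, status
print(r.finish_job())"
```

```text
the job is handed in; nothing more can be done
None
```

The job is handed in, but no verdict came back: by my measurements the tips were held shut for over 2 s about 4 cm up, then held still for over 3 s at a gap of about 10 mm, roughly 7 mm above the framed lands, with the tweezers still in the gripper.

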